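Dry press of a laminated carving blank

ROBOT

A 7-joint arm with a two-finger parallel gripper is mounted at the origin on the work surface. World frame = base frame: x ahead of the robot, y to its left, z up, the work surface at z = 0. Lengths are in m, angles in rad, forces in N, time in s.
With the tool pointing down it reaches from about 0.35 to 0.9 m from the base axis. Payload 8.1 kg.
Tool frame: the origin (TCP) lies between the finger pads; the fingertips stand tip_reach ahead of it and the grasp point (between the pads) lies 5 mm behind it (tip_reach is the distance from the TCP to the fingertips, in m); z points along the fingers, x is the direction in which the jaws open and shut, and the axes are right-handed (so a half turn about z gives the same grasp; the last joint's range is limited). The gripper opens to 85 mm and grips with 20 to 120 N. Pads are 22 mm wide; open, the fingers measure 114 mm over their backs; the gripper's body (76 mm by 85 mm) begins 54 mm behind the grasp point. The pads swing forward as they close: fully open they stand 13 mm farther back than shut.
Start: joints at [1.038, 0.434, 0.025, 1.573, -0.012, 1.134, -0.075], TCP at [0.26, -0.568, 0.245] pointing down, gripper open.
Joint ranges: [-2.62, 2.62], [-0.44, 2.09], [-1.27, 1.32], [0.08, 2.57], [-1.32, 4.46], [0.12, 2], [-2.74, 2.74]. Speed limits (rad/s): [2.22, 2.22, 3.01, 3.01, 3.14, 3.14, 3.14].

INTERFACE

Orientations are given as a unit quaternion [w, x, y, z].
In Python, from workcell import reach, move_straight, move_j, move_gripper, pause, inverse_kinematics, observe, snapshot, get_calibration, PlanningError, finish_job, trace, tip_reach gives the robot as it stands. Calls block until the motion is done:
- reach(position, orientation): joint-space move of the TCP to a pose.
- move_straight(position, max_speed=0.15, frame=None, guard=None): straight line of the TCP; frame=None keeps the orientation; max_speed is the mean speed in m/s. With guard (N) it stops when the force on the tool has changed by that much, and returns True; else False.
- move_j(angles): joint-space move.
- move_gripper(opening): finger opening in m; the grip force is fixed at half the most; returns when the fingers have stopped.
- pause(seconds).
- inverse_kinematics(position, orientation): joint angles nearest the present ones, or None.
- observe(): the state.
- snapshot(name): name is "side" or "top"; returns the picture (420x560x3 uint8, red, green, blue); there is no depth.
- get_calibration(name): a dict with "fx", "fy", "cx", "cy" (pixels), "R" (3x3) and "t" (3): a world point X has camera coordinates R X + t. Camera axes: x right, y down, z forward; pixel columns grow to the right and rows downward; lengths in m; the calibration is good to about 2 mm. A picture is of the moment at which its call begins. get_calibration takes no time and is no camera call.
A pose or a line that the arm cannot do raises PlanningError and nothing moves.
- finish_job(): hands the job in, once; it reports no verdict.
Trained networks look in the newest picture that a camera, given by its name, has taken for a name from the list of things; names that differ only in an ending like _2 or _b are one class to them, and where a whole thing is asked for, a point or a joint stands for the part that bears it (a point fixed in the world has none). Each returns a list of dicts, best first, with "score" (0 to 1); they miss things now and then, are a little off and sometimes report something else, mostly with a low value. They report only what shows in the picture. A call takes as long as a camera call. They do not tell look-alikes from the thing itself.
- trace(camera, thing): "region" (420x560 bool, what is visible of it) and "extent" ([left, top, right, bottom] in pixels, round what is visible of it).
The state is a dict: "clock": time; "joints": joint angles; "joint_velocities": joint speeds; "joint_efforts": joint torques, N m; "tool_pos": TCP position; "eef_rot": TCP orientation; "wrist_force": force on the tool from outside, world axes, zero at the start; "ft_torque": the same for the moment, N m; "opening": finger opening in m.
Only numpy, scipy, OpenCV 4.12 (cv2) and the standard library are available. Lean on these libraries where they do the work, as an engineer would, in place of code of your own. Each camera call takes 0.05 s, during which the arm holds its last target. There are 200 camera calls.

TASK

Turn the red knob until the bed of the little glue-up press is level, then stack all the loose boards on it, flat and square on one another in the middle between the two guide pins. Lower the aluminium top plate, kept level, over both pins until it rests on the boards, then stand both steel weights flat on the plate, one on each side of its handle. Do these in that order, and leave the knives and the mallet alone.

Things in the scene. Friction and masses are not known exactly. Their poses are not given: they have to be found in the camera images.
- bed_mid (a point): Point in the top face of the press's hinged grey bed (235 x 120 x 16 mm), midway between its two guide pins. Its x axis runs along the bed from the hinge to the knob, y across, z square to the face; the face is 55 mm above the bench when level. The pins stand at x = -80 and +80 mm, y = 0. Two black lines mark the 60 mm wide strip for the boards.
- pin_far (a point): Tip of the steel guide pin nearer the knob (x = +80 mm on the bed). Both pins are 12 mm in diameter and rise 102 mm square from the bed's face, the top 12 mm tapering to a 5 mm tip.
- pointer (a point): White pointer on the bed's corner by the knob. It stands level with the red mark on the fixed dark post beside it (55 mm above the bench) when the bed is level.
- bed (a joint): Tilt of the bed about its hinge, 110 mm from bed_mid at the end away from the knob (rad): 0 is level, negative is knob end low. It starts negative and moves only with the knob; it stays where it is left.
- knob (a joint): Angle of the red bar knob (rad), growing clockwise seen from above; range -0.1 to 4.4. Each radian clockwise raises the bed's tilt by 0.03 rad. Stiff (0.25 N m): it stays where left.
- knob_grip (a point): On the vertical axis of the red knob at gripping height, 101 mm above the bench, on a green column 175 mm from bed_mid along the press. The grip is a bar 56 mm long along this point's x axis, 18 mm wide along its y axis, from 16 mm below to 16 mm above this point; below it a 52 mm disc. The point turns with the knob.
- board1: Dark brown wooden board, 120 x 60 x 18 mm (its x, y, z), about 80 g, lying flat left of the press at the start. Origin: centre of its underside. May be absent.
- board2: Pale cream wooden board, 120 x 60 x 18 mm (its x, y, z), about 80 g, lying flat left of the press at the start. Origin: centre of its underside. May be absent.
- board3: Mid-brown wooden board, 120 x 60 x 18 mm (its x, y, z), about 80 g, lying flat left of the press at the start. Origin: centre of its underside. May be absent.
- board4: Reddish wooden board, 120 x 60 x 18 mm (its x, y, z), about 80 g, lying flat left of the press at the start. Origin: centre of its underside. May be absent.
- plate: Aluminium top plate, 200 x 100 x 18 mm (x, y, z), about 0.45 kg, with two through holes of 14 mm diameter at x = -80 and +80 mm, y = 0. At its centre a wooden handle bar, 20 mm wide along x, 60 mm long along y, reaching from 18 to 60 mm above its underside. Origin: centre of its underside. It works either way round. Starts flat on the bench right of the press.
- weight1: Dark steel weight, 40 x 90 x 22 mm (x, y, z), about 0.5 kg, with a blue grip block on top at its centre, 30 mm along x, 24 mm wide along y, reaching from 22 to 54 mm above its underside. Origin: centre of its underside. Starts on the bench right of the press.
- weight2: Dark steel weight, 40 x 90 x 22 mm (x, y, z), about 0.5 kg, with a blue grip block on top at its centre, 30 mm along x, 24 mm wide along y, reaching from 22 to 54 mm above its underside. Origin: centre of its underside. Starts on the bench right of the press.
- knife1: First carving knife, 205 mm long, round pale wooden handle 115 mm by 22 mm with a steel blade, lying flat beyond the boards or the press. Bystander: leave alone.
- knife2: Second carving knife, like knife1. Bystander: leave alone.
- mallet: Turned wooden carver's mallet, 210 mm tall, head diameter 44 to 68 mm, standing upright beyond the press. Bystander: leave alone.
Mind the look-alikes: they are no part of the job. Several things look just like the plate: the one meant starts nearest to the robot's base.

How it is judged:
By the outcome, as a careful person would: the job done as asked, in the order asked, and still so for the second after the job is handed in, with the robot touching nothing.
Of board1, board2, board3, board4 only 2 to 4 are there at a start; the rules pass over those that are not, and their reading is None.
At some moment in a run one of plate, weight1, weight2 may be knocked a few centimetres aside while the robot is not near it.
Once in a run the grip may slacken for a moment while it holds something.
It also fails if it takes over 210 s, if anything falls off the work surface, if the arm or the gripper's body presses on something with over 40 N, if the wrist force passes 120 N, or if a joint passes its speed limit or range.

## Working session

There is one attempt and no reset: what is moved stays moved. The work goes in short steps, each a Python script; the robot and the scene stay as the last script left them, time stands still between calls to the robot, and variables do not carry over. Pictures are saved under pics/ and viewed, about 12 in all and at most 16, crops included, and the job is handed in when it is done.

```bash
ls; mkdir -p pics; python3 - <<'E'
from workcell import *
import cv2,numpy as np
for n in("top","side"):
    im=snapshot(n);cv2.imwrite(f"pics/{n}0.png",cv2.cvtColor(im,cv2.COLOR_RGB2BGR))
    c=get_calibration(n);R=np.array(c["R"]);t=np.array(c["t"])
    print(n,{k:c[k] for k in("fx","fy","cx","cy")},R.round(3).tolist(),(-R.T@t).round(3))
print(tip_reach,observe())
E
```

```text
pics
top {'fx': 417.9142642018924, 'fy': 417.9142642018924, 'cx': 286.6447996632165, 'cy': 204.7859427928474} [[-0.026, -1.0, -0.004], [-0.995, 0.026, -0.101], [0.101, 0.001, -0.995]] [ 0.424 -0.078  1.493]
side {'fx': 389.6434496283635, 'fy': 389.6434496283635, 'cx': 283.21607844954264, 'cy': 212.11704332619112} [[-0.998, -0.06, -0.003], [-0.036, 0.641, -0.766], [0.048, -0.765, -0.642]] [0.506 0.803 0.885]
0.014 {'clock': 0.1, 'joints': array([ 1.03841469,  0.43514233,  0.02495558,  1.57399048, -0.0116187 ,
        1.13401447, -0.07510679]), 'joint_velocities': array([-0.00042945, -0.00034834,  0.00041781, -0.00499396,  0.00081261,
        0.00081909,  0.00173656]), 'joint_efforts': array([ 3.55335920e-03, -6.71753025e+01,  1.02828149e+00, -3.16902709e+01,
        1.57295511e-02,  7.19961739e-03,  5.68836072e-05]), 'tool_pos': array([ 0.26020933, -0.56778237,  0.24461709]), 'eef_rot': array([-3.35995424e-04,  8.41608618e-01, -5.40087435e-01, -6.19597466e-04]), 'wrist_force': array([ 0.04319951,  0.59461642, -0.0442324 ]), 'ft_torque': array([-0.04687989,  0.00333962, -0.00220188]), 'opening': 0.08530439833422153}
```

View pics/top0.png

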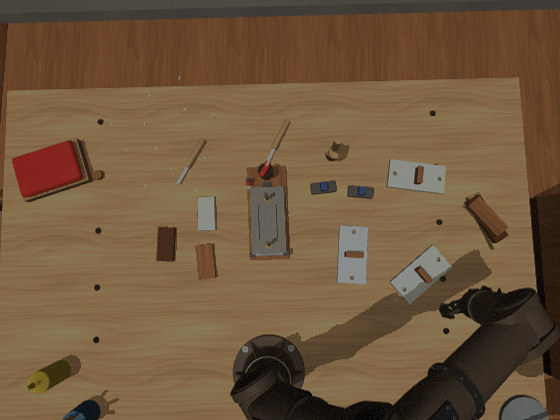

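View pics/side0.png

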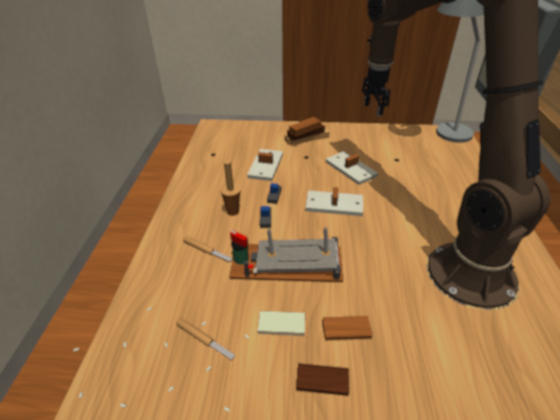

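```bash
cat > h.py <<'E'
from workcell import *
import cv2,numpy as np
from scipy.optimize import minimize
from scipy.spatial.transform import Rotation as Rn
CAL={n:get_calibration(n) for n in("top","side")}
def proj(n,X):
    c=CAL[n];P=np.atleast_2d(X)@np.array(c["R"]).T+np.array(c["t"])
    return np.c_[c["fx"]*P[:,0]/P[:,2]+c["cx"],c["fy"]*P[:,1]/P[:,2]+c["cy"]]
def ray(n,uv,z):
    c=CAL[n];R=np.array(c["R"]);o=-R.T@np.array(c["t"])
    d=R.T@np.array([(uv[0]-c["cx"])/c["fx"],(uv[1]-c["cy"])/c["fy"],1]);return o+d*(z-o[2])/d[2]
def box(x0,x1,y0,y1,z0,z1): return np.array([[x,y,z] for x in(x0,x1) for y in(y0,y1) for z in(z0,z1)])
MODEL={"board":[box(-.06,.06,-.03,.03,0,.018)],
 "plate":[box(-.1,.1,-.05,.05,0,.018),box(-.01,.01,-.03,.03,.018,.06)],
 "weight":[box(-.02,.02,-.045,.045,0,.022),box(-.015,.015,-.012,.012,.022,.054)]}
S=4
def sil(n,boxes,ext):
    l,t,r,b=ext;m=np.zeros(((b-t)*S,(r-l)*S),np.uint8)
    for B in boxes:
        p=(proj(n,B)+.5-[l,t])*S-.5
        cv2.fillConvexPoly(m,cv2.convexHull(np.round(p*16).astype(np.int32)),255,shift=4)
    return cv2.resize(m,(r-l,b-t),interpolation=cv2.INTER_AREA)/255.
def ext_of(g):
    ys,xs=np.nonzero(g);return [xs.min()-12,ys.min()-12,xs.max()+13,ys.max()+13]
def pose3(x,y,yaw,z=0): return lambda B: B@Rn.from_euler('z',yaw).as_matrix().T+[x,y,z]
def fit(regs,boxes,z=0,yaw0=None):
    """regs {cam:region}; fits x,y,yaw of boxes resting at height z; returns pose and cost (px area fraction)"""
    n0=list(regs)[0];ys,xs=np.nonzero(regs[n0]);c0=ray(n0,(xs.mean(),ys.mean()),z+.012)
    E={n:[max(0,v) for v in ext_of(g)] for n,g in regs.items()}
    T={n:regs[n][E[n][1]:E[n][3],E[n][0]:E[n][2]].astype(float) for n in regs}
    def cost(p):
        f=pose3(p[0],p[1],p[2],z);s=0
        for n in regs:
            m=sil(n,[f(B) for B in boxes],[E[n][0],E[n][1],E[n][0]+T[n].shape[1],E[n][1]+T[n].shape[0]]);s+=((m-T[n])**2).sum()/T[n].sum()
        return s/len(regs)
    best=None
    for y0 in (np.arange(6)*np.pi/6-np.pi/2 if yaw0 is None else [yaw0]):
        r=minimize(cost,[c0[0],c0[1],y0],method="Nelder-Mead",options=dict(initial_simplex=np.array([[0,0,0],[.01,0,0],[0,.01,0],[0,0,.15]])+[c0[0],c0[1],y0],xatol=1e-5,fatol=1e-5))
        if best is None or r.fun<best.fun: best=r
    x,y,a=best.x;a=(a+np.pi/2)%np.pi-np.pi/2
    return np.array([x,y,a]),best.fun
def look(n,name=None,crop=None,scale=1,pts=()):
    im=cv2.cvtColor(snapshot(n),cv2.COLOR_RGB2BGR)
    return im
def down(psi):
    """tool pointing down, jaw axis (tool x) at world angle psi"""
    q=(Rn.from_euler('z',psi)*Rn.from_euler('x',np.pi)).as_quat();return q[[3,0,1,2]]
E
python3 - <<'E'
from h import *
ims={n:look(n) for n in("top","side")}
out={n:i.copy() for n,i in ims.items()}
for th in["board1","board2","board3","board4","plate","weight1","bed","knob","pointer","pin_far","knife1","mallet"]:
    for n in ims:
        for d in trace(n,th)[:6]:
            e=np.array(d["extent"]).round().astype(int)
            print(th,n,round(d["score"],2),e.tolist(),int(d["region"].sum()))
            np.save(f"pics/{th}_{n}_{e[0]}_{e[1]}.npy",d["region"])
            if th in("bed","knob","pointer","pin_far"):
                cs,_=cv2.findContours(d["region"].astype(np.uint8),0,2);cv2.drawContours(out[n],cs,-1,dict(bed=(0,255,0),knob=(255,0,0),pointer=(255,0,255),pin_far=(0,255,255))[th],1)
a=ims["top"][155:270,235:305];b=ims["side"][220:290,220:350];a2=out["top"][155:270,235:305];
k=cv2.INTER_CUBIC
A=cv2.resize(a,None,fx=5,fy=5,interpolation=k);B=cv2.resize(b,None,fx=3.4,fy=3.4,interpolation=k);B2=cv2.resize(out["side"][220:290,220:350],None,fx=3.4,fy=3.4,interpolation=0)
C=np.zeros((600,800,3),np.uint8);C[:575,:350]=A;C[:B.shape[0],355:355+B.shape[1]]=B;C[300:300+B2.shape[0],355:355+B2.shape[1]]=B2
cv2.imwrite("pics/press1.png",C)
E
```

```text
board1 top 0.85 [200, 195, 218, 229] 573
board1 top 0.78 [155, 227, 175, 260] 612
board1 top 0.6 [196, 244, 215, 279] 582
board1 side 0.76 [323, 317, 373, 340] 1064
board1 side 0.7 [295, 365, 351, 397] 1530
board1 side 0.66 [261, 313, 304, 337] 1048
board2 top 0.85 [200, 195, 218, 229] 573
board2 top 0.78 [155, 227, 175, 260] 612
board2 top 0.6 [196, 244, 215, 279] 582
board2 side 0.76 [323, 317, 373, 340] 1064
board2 side 0.7 [295, 365, 351, 397] 1530
board2 side 0.66 [261, 313, 304, 337] 1048
board3 top 0.85 [200, 195, 218, 229] 573
board3 top 0.78 [155, 227, 175, 260] 612
board3 top 0.6 [196, 244, 215, 279] 582
board3 side 0.76 [323, 317, 373, 340] 1064
board3 side 0.7 [295, 365, 351, 397] 1530
board3 side 0.66 [261, 313, 304, 337] 1048
board4 top 0.85 [200, 195, 218, 229] 573
board4 top 0.78 [155, 227, 175, 260] 612
board4 top 0.6 [196, 244, 215, 279] 582
board4 side 0.76 [323, 317, 373, 340] 1064
board4 side 0.7 [295, 365, 351, 397] 1530
board4 side 0.66 [261, 313, 304, 337] 1048
plate top 0.8 [387, 158, 446, 194] 1655
plate top 0.74 [337, 227, 370, 283] 1648
plate top 0.73 [390
[... 315 characters left out ...]
ht1 top 0.38 [246, 178, 288, 254] 2369
weight1 side 0.74 [267, 184, 282, 205] 233
weight1 side 0.61 [261, 205, 276, 229] 262
bed top 0.69 [246, 180, 288, 253] 2394
bed side 0.9 [251, 229, 337, 275] 2683
bed side 0.22 [261, 204, 273, 228] 265
knob top 0.7 [260, 163, 267, 179] 180
knob side 0.52 [233, 233, 246, 249] 239
pointer top 0.77 [246, 182, 287, 256] 2397
pointer side 0.84 [255, 228, 338, 275] 2630
pin_far top 0.85 [247, 180, 288, 254] 2409
pin_far side 0.82 [250, 226, 337, 275] 2732
knife1 top 0.73 [177, 136, 200, 186] 238
knife1 top 0.47 [268, 117, 288, 160] 283
knife1 side 0.98 [176, 319, 238, 361] 588
knife1 side 0.57 [182, 239, 230, 260] 328
mallet top 0.65 [327, 136, 343, 164] 117
```

View pics/press1.png

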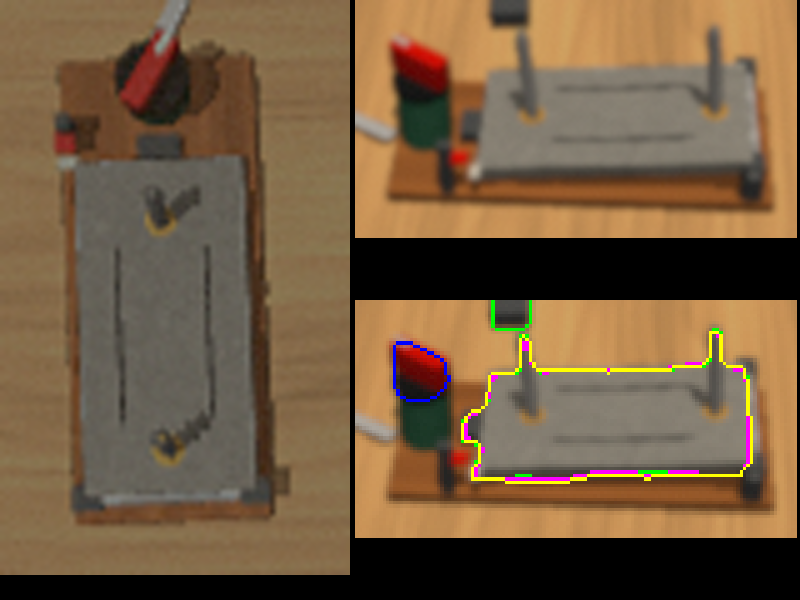

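```bash
cat > press.py <<'E'
from h import *
from scipy.optimize import least_squares
HZ=.047
def bed2w(p,X,tilt=None):
    x,y,yaw,t=p; t=p[3] if tilt is None else tilt
    X=np.atleast_2d(X).astype(float); h=X+[.11,0,.055-HZ]
    h=h@Rn.from_euler('y',-t).as_matrix().T+[-.11,0,HZ]
    return h@Rn.from_euler('z',yaw).as_matrix().T+[x,y,0]
T=[((162,222),(.08,0,0)),((169,453),(-.08,0,0)),((153,192),(.08,0,.102)),((160,437),(-.08,0,.102)),((77,162),(.1175,.06,0)),((243,157),(.1175,-.06,0)),((257,490),(-.1175,-.06,0)),((84,498),(-.1175,.06,0))]
Sd=[((177,115),(.08,0,0)),((166,35),(.08,0,.102)),((358,112),(-.08,0,0)),((358,30),(-.08,0,.102)),((136,73),(.1175,-.06,0)),((125,170),(.1175,.06,0)),((390,165),(-.1175,.06,0)),((397,65),(-.1175,-.06,0))]
obs=[("top",(np.array(u)+.5)/5-.5+[235,155],X) for u,X in T]+[("side",(np.array(u)+.5)/3.4-.5+[220,220],X) for u,X in Sd]
def res(p): return np.concatenate([proj(n,bed2w(p,X))[0]-u for n,u,X in obs])
if __name__=="__main__":
    r=least_squares(res,[.5,0,0,-.05],loss="soft_l1");print(r.x.round(4));print(res(r.x).reshape(-1,2).round(1).tolist())
    p=r.x;np.save("press.npy",p)
    k=bed2w(p,(.175,0,.046),0)[0];print("knob",k,proj("top",k),proj("side",k))
    kt=ray("top",((151+.5)/5-.5+235,(76+.5)/5-.5+155),.117);ks=ray("side",((421-355+.5)/3.4-.5+220,(65.5)/3.4-.5+220),.101);print(kt,ks)
    print("pointer",bed2w(p,(.11,.06,0)))
    import glob
    for nm,m,tops,sides in[("boardC","board",(200,195),(261,313)),("boardD","board",(155,227),(295,365)),("boardB","board",(196,244),(323,317)),("plate","plate",(337,227),(305,187)),("wA","weight",(310,182),(261,205)),("wB","weight",(346,186),(267,184))]:
        k={"board":"board1","plate":"plate","weight":"weight1"}[m]
        g={"top":np.load(f"pics/{k}_top_{tops[0]}_{tops[1]}.npy"),"side":np.load(f"pics/{k}_side_{sides[0]}_{sides[1]}.npy")}
        for regs in({"top":g["top"]},{"side":g["side"]},g): 
            q,c=fit(regs,MODEL[m]);print(nm,len(regs),q.round(4),round(c,3))
E
python3 press.py
```

```text
[ 0.5148 -0.0077  0.01   -0.0831]
[[-0.4, -0.2], [-0.5, -0.7], [-0.3, -0.4], [-0.4, -0.4], [-0.7, 2.0], [0.2, 1.7], [-0.3, 2.2], [-0.8, 1.9], [-0.9, 0.4], [-1.5, -1.2], [-0.5, -0.0], [-1.2, -1.5], [0.7, -0.9], [-0.1, -0.4], [4.1, -0.7], [-0.3, -0.6]]
knob [ 0.68980965 -0.00592957  0.101     ] [[264.81940884 168.76357961]] [[237.65464292 237.90339543]]
[ 0.68325213 -0.00662577  0.117     ] [ 0.68520702 -0.00258555  0.101     ]
pointer [[0.62411587 0.05341397 0.03671975]]
boardC 1 [0.553  0.2113 0.0064] 0.051
boardC 1 [0.5487 0.2117 0.0222] 0.048
boardC 2 [0.5503 0.2113 0.0069] 0.066
boardD 1 [ 0.4487  0.3556 -0.0549] 0.032
boardD 1 [ 0.4458  0.3559 -0.0457] 0.031
boardD 2 [ 0.4473  0.3557 -0.0521] 0.041
boardB 1 [0.3861 0.2152 0.0865] 0.065
boardB 1 [0.3801 0.2157 0.0867] 0.081
boardB 2 [0.3826 0.2153 0.0958] 0.094
plate 1 [ 0.3961 -0.3016 -0.0791] 0.025
plate 1 [ 0.3907 -0.3005 -0.086 ] 0.03
plate 2 [ 0.3935 -0.3013 -0.0849] 0.041
wA 1 [ 0.6357 -0.2064  0.0673] 0.047
wA 1 [ 0.6302 -0.2064  0.1004] 0.037
wA 2 [ 0.6325 -0.2064  0.1085] 0.107
wB 1 [ 0.6149 -0.3376 -0.0738] 0.08
wB 1 [ 0.6112 -0.3389 -0.0975] 0.069
wB 2 [ 0.613  -0.3384 -0.1027] 0.108
```

```bash
sed -i 's/\.1175,/.125,/g; s/-\.125,/-.11,/g' press.py; python3 press.py | head -5; python3 - <<'E'
from press import *
p=np.load("press.npy")
move_gripper(0)
q=down(p[2]+np.pi/2*0)
m=bed2w(p,(0,0,0))[0];e=bed2w(p,(.117,-.05,0))[0];print(m,e)
for nm,X,go in(("mid",m,.19),("end",e,.19)):
    reach([X[0],X[1],.19],q)
    c=move_straight([X[0],X[1],.03+tip_reach-.01],max_speed=.05,guard=4);o=observe()
    print(nm,c,o["tool_pos"].round(4),o["tool_pos"][2]-tip_reach,o["wrist_force"].round(1),o["clock"],o["joints"].round(2))
    if nm=="mid":
        ims={n:look(n) for n in("top","side")}
        C=np.zeros((600,800,3),np.uint8)
        for n,x0 in(("top",0),("side",400)):
            im=ims[n];u=proj(n,o["tool_pos"]-[0,0,tip_reach])[0];print(n,u)
            a,b=int(u[0])-35,int(u[1])-50;cr=cv2.resize(im[b:b+75,a:a+70],None,fx=5.6,fy=5.6,interpolation=2)
            w=((u-[a,b]+.5)*5.6).astype(int);cv2.drawMarker(cr,tuple(map(int,w)),(0,255,0),0,15,1);C[:cr.shape[0],x0:x0+cr.shape[1]]=cr
        cv2.imwrite("pics/tip.png",C)
    move_straight([X[0],X[1],.2],max_speed=.2)
E
```

```text
[ 0.5123 -0.0082  0.0046 -0.0943]
[[-0.0, 0.6], [-0.5, 0.0], [0.1, 0.2], [-0.3, 0.0], [-0.3, 0.7], [0.5, 0.6], [-0.3, 0.9], [-0.8, 0.3], [0.0, 0.7], [-0.9, -0.9], [0.4, 0.1], [-0.7, -1.4], [-0.7, -0.4], [-1.7, -0.1], [2.2, -0.5], [-1.8, -0.5]]
knob [ 0.68726132 -0.0073996   0.101     ] [[265.27014298 169.49620186]] [[238.60055493 237.58782754]]
[ 0.68325213 -0.00662577  0.117     ] [ 0.68520702 -0.00258555  0.101     ]
pointer [[0.6217602  0.05229741 0.03425756]]
[ 0.51252784 -0.00820959  0.04461102] [ 0.62923896 -0.0576691   0.03359871]
mid True [ 0.5125 -0.0082  0.0613] 0.04730559914894533 [-1.  -0.9  9.4] 6.625 [ 0.27  0.55 -0.49  2.01  0.4   0.68 -0.46]
top [267.39404806 222.13489101]
side [298.344342   252.78403237]
end True [ 0.6292 -0.0577  0.0527] 0.03871351618547674 [-0.3  0.1  5.8] 10.5333 [ 0.31  0.7  -0.47  1.71  0.4   0.83 -0.33]
```

View pics/tip.png

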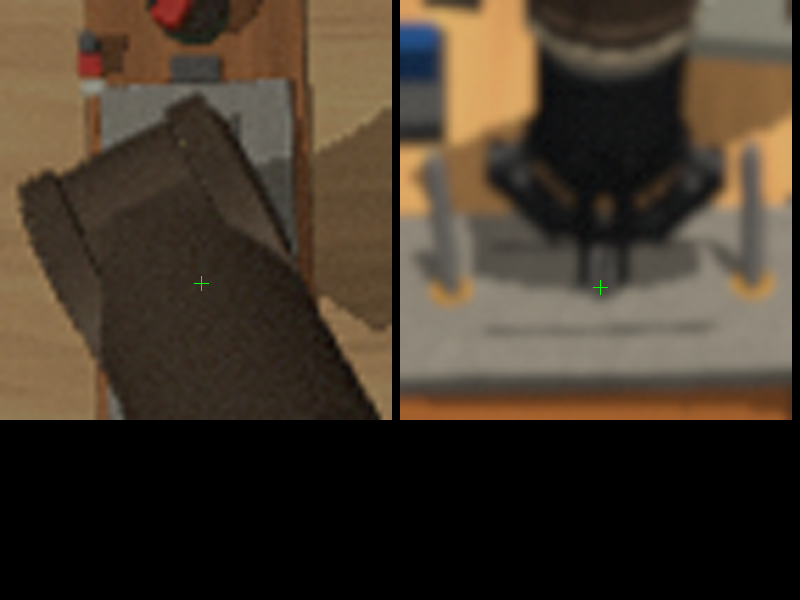

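```bash
cat > turn.py <<'E'
from h import *
import sys
def turn(K,psi0,d,steps):
    """grip bar at K with jaw angle psi0, turn by d (clockwise negative yaw)"""
    reach([K[0],K[1],.2],down(psi0));move_gripper(.05)
    move_straight([K[0],K[1],.106],max_speed=.12,guard=15);move_gripper(0)
    print("grip",observe()["opening"],observe()["tool_pos"])
    for i in range(1,steps+1):
        move_straight([K[0],K[1],.106],frame=down(psi0+d*i/steps));
    o=observe();print(o["clock"],o["wrist_force"].round(1),o["ft_torque"].round(2),o["opening"],o["joints"].round(2))
    move_gripper(.05);move_straight([K[0],K[1],.2],max_speed=.2)
def probe(p,X):
    from press import bed2w
    X=bed2w(p,X)[0];q=down(p[2]);reach([X[0],X[1],.17],q);move_straight([X[0],X[1],.08],max_speed=.15)
    c=move_straight([X[0],X[1],.04],max_speed=.02,guard=3);o=observe();move_straight([X[0],X[1],.18],max_speed=.25);return o["tool_pos"][2]-tip_reach,o["wrist_force"][2]
E
python3 - <<'E'
from turn import *
K=[.686,-.0065]
for ps in(1.02,-.2,-1.48,): 
    j=inverse_kinematics([*K,.106],down(ps));print(ps,None if j is None else np.array(j).round(2))
turn(K,1.02,-2.5,7)
p=np.load("press.npy");move_gripper(0)
print(probe(p,(.117,-.05,0)),probe(p,(0,0,0)),observe()["clock"])
im=look("top")[150:265,225:300];s=look("side")[215:290,215:350]
C=np.zeros((575,780,3),np.uint8);C[:,:375]=cv2.resize(im,None,fx=5,fy=5,interpolation=2);s=cv2.resize(s,None,fx=3,fy=3,interpolation=2);C[:225,375:780]=s
cv2.imwrite("pics/turned.png",C)
E
```

```text
1.02 [ 0.35  0.77 -0.71  1.51  0.55  1.07  0.53]
-0.2 [ 0.2   0.7  -0.44  1.52  0.34  0.99 -0.54]
-1.48 [ 0.02  0.66 -0.15  1.54  0.11  0.94 -1.64]
grip 0.017075527043348138 [ 0.68686036 -0.00570185  0.10712439]
17.65 [11.   1.7 -0.1] [ 0.38 -2.08 -0.23] 0.016727003938823138 [-0.01  0.66 -0.1   1.54  0.07  0.93 -1.61]
(np.float64(0.055505927663706225), np.float64(6.399895927072837)) (np.float64(0.05527456180820982), np.float64(7.514828850519932)) 25.3917
```

View pics/turned.png

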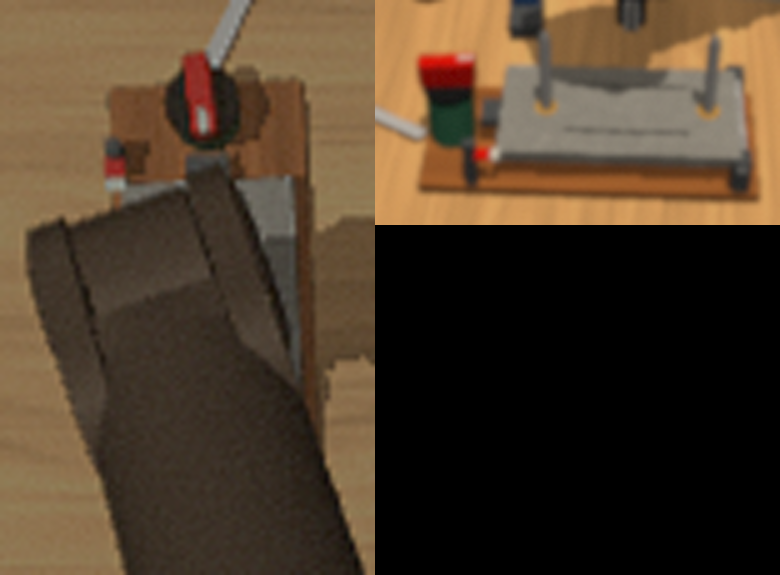

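```bash
cat >> h.py <<'E'
BED=[box(-.11,.125,-.06,.06,-.016,0),box(.075,.085,-.005,.005,0,.102),box(-.085,-.075,-.005,.005,0,.102)]
def nearest(cam,thing,xyz,maxpx=12,z=.0):
    """region whose centroid is nearest to projected point"""
    u=proj(cam,xyz)[0];ds=trace(cam,thing)
    ds=[(np.hypot(*(np.argwhere(d["region"]).mean(0)[::-1]-u)),d) for d in ds]
    ds=[d for d in ds if d[0]<maxpx];return min(ds,key=lambda d:d[0])[1]["region"] if ds else None
def locate(thing,model,xyz,z=0,yaw0=None,cams=("top","side"),verbose=True,maxpx=12):
    regs={}
    for n in cams:
        snapshot(n);g=nearest(n,thing,xyz,maxpx)
        if g is not None: regs[n]=g
    r=[fit({n:g},model,z,yaw0) for n,g in regs.items()]
    if verbose: print(thing,[(n,q.round(4).tolist(),round(c,3)) for n,(q,c) in zip(regs,r)])
    return np.mean([q for q,c in r],0) if r else None
HOME=[1.038,0.434,0.025,1.573,-0.012,1.134,-0.075]
E
python3 - <<'E'
from h import *
move_j(HOME)
locate("bed",BED,[.512,-.008,.06],.055,0.0,maxpx=20)
locate("plate",MODEL["plate"],[.394,-.301,.02])
for g in([.551,.211,.01],[.447,.356,.01],[.383,.215,.01]): locate("board1",MODEL["board"],g)
locate("weight1",MODEL["weight"],[.633,-.206,.02]);locate("weight1",MODEL["weight"],[.613,-.338,.02])
print(observe()["clock"])
E
```

```text
bed [('top', [0.5165, -0.0079, 0.0248], np.float64(0.042)), ('side', [0.5125, -0.0085, -0.0002], np.float64(0.076))]
plate [('top', [0.3943, -0.3012, -0.0899], np.float64(0.035)), ('side', [0.3905, -0.3015, -0.0898], np.float64(0.072))]
board1 [('top', [0.5532, 0.2114, -0.0094], np.float64(0.108)), ('side', [0.5473, 0.2122, -0.0163], np.float64(0.029))]
board1 [('top', [0.4483, 0.3554, -0.0564], np.float64(0.046))]
board1 [('top', [0.3832, 0.2149, 0.0979], np.float64(0.081)), ('side', [0.3802, 0.216, 0.0747], np.float64(0.042))]
weight1 [('top', [0.6353, -0.2063, 0.0753], np.float64(0.086)), ('side', [0.6303, -0.2066, 0.0981], np.float64(0.035))]
weight1 [('top', [0.6156, -0.3384, -0.1192], np.float64(0.045)), ('side', [0.6086, -0.3376, -0.0864], np.float64(0.076))]
29.1
```

```bash
cat > pp.py <<'E'
from h import *
PM=np.array([.513,-.008,.008])
def bestq(P,psi):
    """jaw angle psi or psi+-pi, least joint travel"""
    c=[]
    j0=observe()["joints"]
    for s in(psi-np.pi,psi,psi+np.pi):
        j=inverse_kinematics(P,down(s))
        if j is not None: c.append((np.abs(np.array(j)-j0).max(),s))
    return min(c)[1] if c else None
def st(tag):
    o=observe();print(tag,round(float(o["clock"]),1),"op",round(float(o["opening"]),4),"p",o["tool_pos"].round(4),"F",o["wrist_force"].round(1),"q7",round(float(o["joints"][6]),2));return o
def pick_board(b,zt=.24,opening=.08):
    x,y,a=b;s=bestq([x,y,zt],a+np.pi/2);reach([x,y,zt],down(s));move_gripper(opening)
    move_straight([x,y,.035],max_speed=.25)
    hit=move_straight([x,y,.0],max_speed=.03,guard=4);z=observe()["tool_pos"][2]
    move_straight([x,y,z+.004]);zb=observe()["tool_pos"][2];print("hit",hit,z)
    move_gripper(.0);st("closed");move_straight([x,y,zt],max_speed=.25);st("lifted");return zb
def place_board(zb,zs,zt=.24,dx=0):
    x,y,a=PM;x+=dx;s=bestq([x,y,zt],a+np.pi/2);reach([x,y,zt],down(s))
    o=st("over")
    move_straight([x,y,zs+zb+.015],max_speed=.2)
    hit=move_straight([x,y,zs+zb-.006],max_speed=.03,guard=4);o=st(f"down {hit}")
    move_gripper(.075);move_straight([x,y,zt],max_speed=.25)
    return o
E
python3 - <<'E'
from pp import *
zb=pick_board([.5498,.2117,-.010]);print(zb)
if observe()["opening"]>.05: place_board(zb,.055)
import os
cv2.imwrite("pics/b1.png",np.hstack([look("side")[200:400,200:400],look("top")[150:350,150:350]]))
E
```

```text
hit True 0.00309664766088779
closed 35.3 op 0.0586 p [0.5512 0.2132 0.0094] F [-2.2 -1.5 22.4] q7 0.48
lifted 36.4 op 0.0587 p [0.5492 0.211  0.2384] F [ 0.3 -0.8 -0.8] q7 0.7
0.007297394336134529
over 37.3 op 0.0587 p [ 0.5132 -0.0066  0.2399] F [-0.6  0.6 -1.2] q7 1.11
down True 38.7 op 0.0588 p [ 0.5133 -0.0082  0.0646] F [-0.1 -0.4  7.2] q7 0.89
```

```bash
sed -i 's/z+\.004\]/z+.0065]/' pp.py; python3 - <<'E'
from pp import *
zb=pick_board([.4465,.3556,-.055]);print(zb)
im=cv2.cvtColor(snapshot("side"),cv2.COLOR_RGB2BGR)[200:350,220:400];t=look("top")[150:300,200:320]
C=np.zeros((600,800,3),np.uint8);a=cv2.resize(im,None,fx=2.2,fy=2.2,interpolation=2);b=cv2.resize(t,None,fx=3.2,fy=3.2,interpolation=2);C[:a.shape[0],:a.shape[1]]=a;C[:b.shape[0],400:400+b.shape[1]]=b
cv2.imwrite("pics/b1b.png",C)
for n in("top","side"):
    g=nearest(n,"board1",[.513,-.008,.073])
    if g is not None: print(n,*fit({n:g},MODEL["board"],.055,0.))
    g=nearest(n,"bed",[.513,-.008,.055],20)
    if g is not None: print("bed",n,*fit({n:g},BED,.055,0.))
    g=nearest(n,"board1",[.382,.215,.01])
    if g is not None: print(n,*fit({n:g},MODEL["board"],.0,0.09))
E
```

```text
hit True 0.0030578311112682806
closed 44.1 op 0.0587 p [0.4465 0.3556 0.0097] F [-0.3 -1.2  5.2] q7 0.1
lifted 45.2 op 0.0586 p [0.4461 0.3548 0.2386] F [-0.5 -1.7 -1. ] q7 0.33
0.009914244127798223
top [ 0.51578701 -0.00566495  0.03457365] 0.031083922507784734
bed top [ 0.51658559 -0.00821678  0.01630076] 0.3875886351745817
top [0.38559833 0.21503435 0.11570941] 0.1815143934569028
side [ 0.52377287 -0.0064385   0.06000245] 0.26110475407402334
```

View pics/b1b.png

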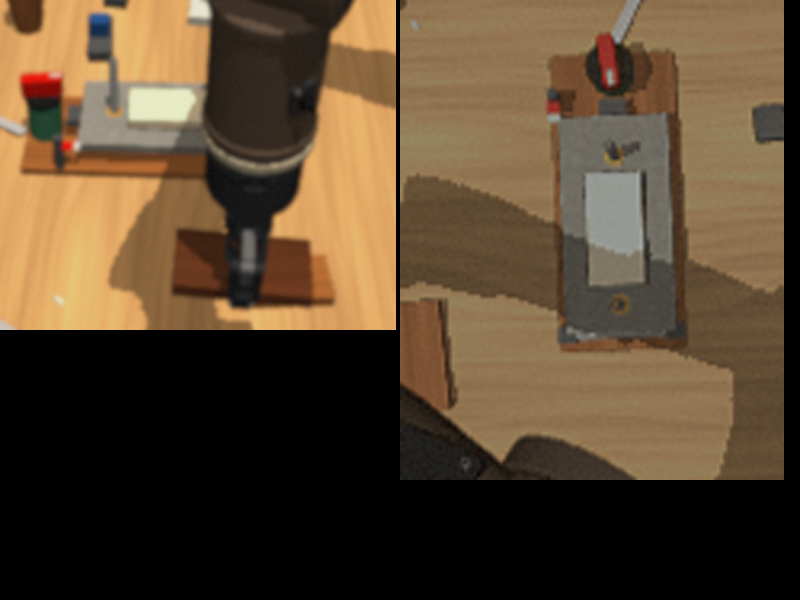

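```bash
python3 - <<'E'
from pp import *
place_board(.0097,.073)
zb=pick_board([.381,.2152,.088])
for n in("top",):
    snapshot(n);g=nearest(n,"board1",[.513,-.008,.09])
    if g is not None: print(n,*fit({n:g},MODEL["board"],.073,0.))
if observe()["opening"]>.05: place_board(.0097,.091)
reach([.42,-.29,.25],down(bestq([.42,-.29,.25],0)))
S=look("side");T=look("top")
for n in("top","side"):
    ds=trace(n,"board1");print(n,[(round(d["score"],2),np.round(d["extent"]).tolist()) for d in ds])
C=np.zeros((600,800,3),np.uint8);a=cv2.resize(S[200:300,220:350],None,fx=3,fy=3,interpolation=2);b=cv2.resize(T[150:270,230:310],None,fx=5,fy=5,interpolation=2);C[:a.shape[0],:a.shape[1]]=a;C[:b.shape[0],400:400+b.shape[1]]=b
cv2.imwrite("pics/b3.png",C);st("end")
E
```

```text
over 47.0 op 0.0587 p [ 0.5131 -0.0065  0.2403] F [ 0.2  0.7 -0.5] q7 1.08
down True 48.4 op 0.0586 p [ 0.5131 -0.0082  0.0827] F [-1.9 -0.8  8.8] q7 0.88
hit True 0.003033237005252266
closed 53.2 op 0.0587 p [0.3809 0.215  0.0096] F [-1.1 -1.4  7.4] q7 0.22
lifted 54.3 op 0.059 p [0.3805 0.2145 0.2388] F [-0.2 -0.  -1.5] q7 0.66
top [ 0.51541491 -0.00757585  0.02807328] 0.06156871641866923
over 55.4 op 0.0587 p [ 0.5124 -0.006   0.2401] F [-0.3  0.2 -1.1] q7 1.07
down True 56.7 op 0.059 p [ 0.5131 -0.0082  0.1006] F [-1.2 -0.3  7.9] q7 0.9
top [(0.61, [257.0, 201.0, 276.0, 241.0])]
side [(0.64, [277.0, 232.0, 324.0, 253.0]), (0.58, [281.0, 258.0, 318.0, 262.0])]
end 59.1 op 0.0749 p [ 0.4207 -0.2888  0.2499] F [-0.5 -0.5 -0.1] q7 0.25
```

View pics/b3.png

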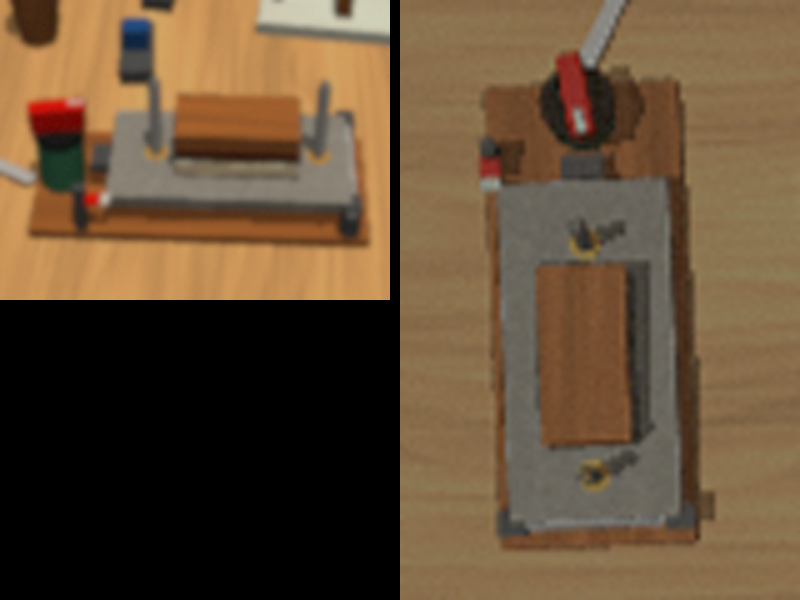

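```bash
python3 - <<'E'
from pp import *
move_j(HOME)
b=locate("plate",MODEL["plate"],[.3935,-.3012,.02],yaw0=-.088,maxpx=25)
x,y,a=b-[.001,0,0]
if abs(x-.392)<.006 and abs(y+.301)<.006:
    s=bestq([x,y,.2],a);reach([x,y,.2],down(s));move_gripper(.05)
    move_straight([x,y,.042],max_speed=.2,guard=10);st("at");move_gripper(0);st("closed")
    move_straight([x,y,.26],max_speed=.15);st("lift")
    X,Y,A=PM;s=bestq([X,Y,.26],A);print("psi",s)
    reach([X,Y,.26],down(s));move_straight([X,Y,.212],max_speed=.15);st("over")
    S=look("side");T=look("top");cv2.imwrite("pics/S.png",S);cv2.imwrite("pics/T.png",T)
    C=np.zeros((600,800,3),np.uint8);q=cv2.resize(S[170:290,220:350],None,fx=5,fy=5,interpolation=2);C[:600,:650]=q
    cv2.imwrite("pics/pl.png",C)
E
```

```text
plate [('top', [0.3959, -0.3016, -0.09], np.float64(0.05)), ('side', [0.3907, -0.3004, -0.0857], np.float64(0.02))]
at 62.9 op 0.0502 p [ 0.3929 -0.3013  0.0427] F [ 0.5 -0.2  0.7] q7 0.24
closed 63.3 op 0.0192 p [ 0.393  -0.3015  0.0432] F [-0.7  0.4  7.1] q7 0.24
lift 64.9 op 0.0191 p [ 0.3918 -0.3007  0.2592] F [ 0.3 -0.5 -4.4] q7 0.37
psi 0.008
over 66.6 op 0.0192 p [ 0.513  -0.009   0.2122] F [-0.5  0.3 -3.1] q7 -0.27
```

View pics/pl.png

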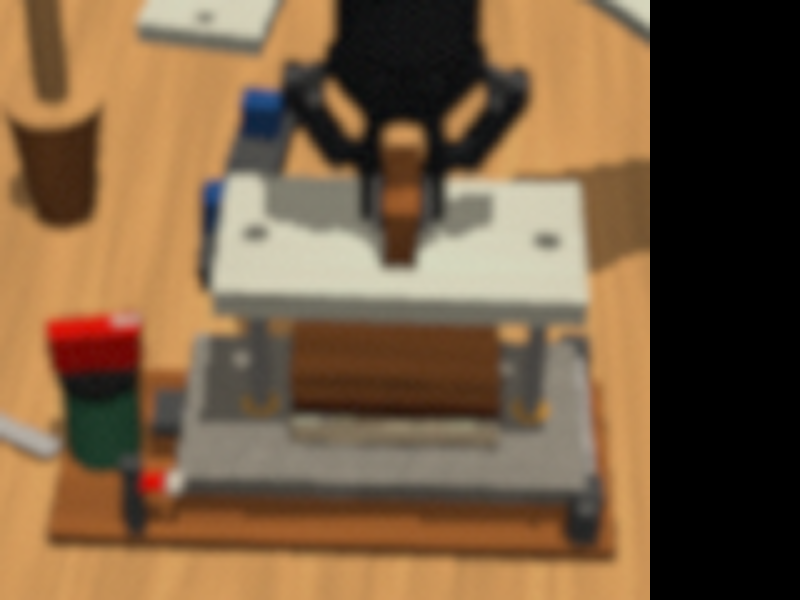

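```bash
python3 - <<'E'
from h import *
f=lambda u:(np.array(u)+.5)/5-.5+[220,170]
for u,z in(((255,233),.187),((546,240),.187),((259,404),.055),((530,410),.055)): print(ray("side",f(u),z).round(4))
for n in["side"]:
    snapshot(n);ds=trace(n,"plate");g=nearest(n,"plate",[.513,-.009,.19],20)
    if g is not None: print(fit({n:g},MODEL["plate"],.169,0.))
E
```

```text
[ 0.5919 -0.0079  0.187 ]
[ 0.4321 -0.011   0.187 ]
[ 0.5926 -0.006   0.055 ]
[ 0.4322 -0.0102  0.055 ]
(array([ 0.51141879, -0.00946442,  0.00544414]), np.float64(0.0854829491709538))
```

```bash
python3 - <<'E'
from pp import *
X,Y,A=PM;Y+=.001
move_straight([X,Y,.2],max_speed=.05)
hit=move_straight([X,Y,.149],max_speed=.02,guard=10);o=st(f"hit {hit}");print(o["ft_torque"].round(2),o["eef_rot"].round(3))
E
```

```text
hit True 69.4 op 0.0192 p [ 0.513  -0.007   0.1521] F [-1.6 -0.3  5.8] q7 -0.33
[-0.1   0.08  0.03] [ 0.     1.     0.004 -0.   ]
```

```bash
python3 - <<'E'
from pp import *
move_gripper(.045);o=st("rel");p=o["tool_pos"]
move_straight([p[0],p[1],.26],max_speed=.15)
move_j(HOME)
S=look("side");T=look("top")
C=np.zeros((600,800,3),np.uint8);a=cv2.resize(S[180:290,220:350],None,fx=3.3,fy=3.3,interpolation=2);b=cv2.resize(T[150:270,230:310],None,fx=4.5,fy=4.5,interpolation=2);C[:a.shape[0],:a.shape[1]]=a;C[:b.shape[0],435:435+b.shape[1]]=b
cv2.imwrite("pics/pl2.png",C)
locate("plate",MODEL["plate"],[.513,-.008,.125],.109,0.)
locate("weight1",MODEL["weight"],[.633,-.206,.02],maxpx=25);locate("weight1",MODEL["weight"],[.613,-.338,.02],maxpx=25);st("")
E
```

```text
rel 69.7 op 0.0453 p [ 0.5119 -0.0074  0.151 ] F [-0.   0.6 -0.4] q7 -0.33
plate [('top', [0.5148, -0.0085, 0.0157], np.float64(0.033)), ('side', [0.5113, -0.0062, 0.0013], np.float64(0.05))]
weight1 [('top', [0.6356, -0.2064, 0.068], np.float64(0.047)), ('side', [0.6304, -0.2077, 0.0975], np.float64(0.217))]
weight1 [('top', [0.6209, -0.3131, -0.1042], np.float64(0.063)), ('side', [0.6146, -0.3171, -0.0107], np.float64(0.224))]
 73.5 op 0.0448 p [ 0.2608 -0.5681  0.2457] F [-0.  -0.5 -0.1] q7 -0.08
```

View pics/pl2.png

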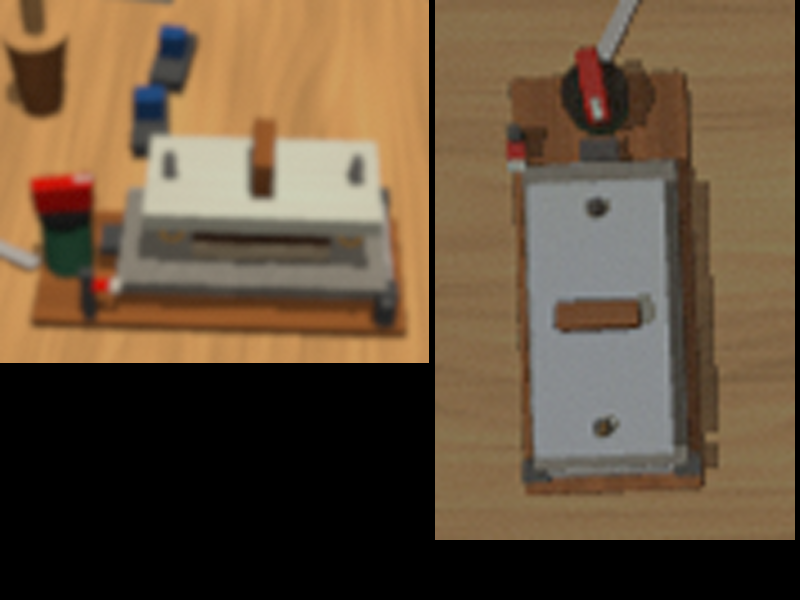

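```bash
cat > w.py <<'E'
from pp import *
def weight(b,sx):
    x,y,a=b;s=bestq([x,y,.2],a+np.pi/2);reach([x,y,.2],down(s));move_gripper(.05)
    move_straight([x,y,.044],max_speed=.2,guard=10);st("at");move_gripper(0);o=st("closed")
    zb=o["tool_pos"][2];move_straight([x,y,.3],max_speed=.15);o=st("lift")
    if o["opening"]<.018: return print("LOST")
    X=PM[0]-.0005+sx*np.cos(PM[2]);Y=PM[1]+.0008+sx*np.sin(PM[2])
    s=bestq([X,Y,.3],PM[2]+np.pi/2);reach([X,Y,.3],down(s));st("over")
    move_straight([X,Y,.127+zb+.015],max_speed=.15)
    hit=move_straight([X,Y,.127+zb-.006],max_speed=.02,guard=5);st(f"down {hit}")
    move_gripper(.04);move_straight([X,Y,.3],max_speed=.15);st("clear")
E
python3 - <<'E'
from w import *
weight([.632,-.207,.085],.042)
move_j(HOME)
locate("weight1",MODEL["weight"],[.555,-.008,.15],.127,0.,maxpx=15)
locate("weight1",MODEL["weight"],[.617,-.315,.02],maxpx=25,yaw0=-.1)
locate("plate",MODEL["plate"],[.513,-.008,.125],.109,0.)
S=look("side");T=look("top")
C=np.zeros((600,800,3),np.uint8);a=cv2.resize(S[160:290,220:350],None,fx=3.3,fy=3.3,interpolation=2);b=cv2.resize(T[150:270,240:360],None,fx=3,fy=3,interpolation=2);C[:a.shape[0],:a.shape[1]]=a;C[:b.shape[0],435:435+b.shape[1]]=b
cv2.imwrite("pics/w1.png",C);st("")
E
```

```text
at 76.5 op 0.0504 p [ 0.6329 -0.2072  0.0452] F [-0.3  0.2  0.5] q7 -1.29
closed 76.9 op 0.023 p [ 0.6331 -0.2075  0.0457] F [-1.4 -0.2  6.2] q7 -1.29
lift 78.8 op 0.0224 p [ 0.6316 -0.2069  0.299 ] F [-0.8 -0.  -5.6] q7 -1.27
over 79.6 op 0.0226 p [ 0.5546 -0.0073  0.3001] F [-0.  -0.6 -4.6] q7 -1.68
down True 81.3 op 0.0224 p [ 0.5544 -0.0069  0.1726] F [-0.7 -0.1  5.8] q7 -1.7
clear 82.6 op 0.0399 p [ 0.554  -0.0069  0.299 ] F [-1.4  0.3 -0.8] q7 -1.68
weight1 [('side', [0.5518, -0.0049, 0.0261], np.float64(0.092))]
weight1 [('top', [0.6202, -0.3106, -0.0815], np.float64(0.048)), ('side', [0.6164, -0.3122, -0.1055], np.float64(0.066))]
plate [('top', [0.5156, -0.0073, 0.0111], np.float64(0.297)), ('side', [0.5116, -0.0068, 0.0164], np.float64(0.287))]
 85.6 op 0.0399 p [ 0.2608 -0.5681  0.2457] F [-0.8 -0.9  0.5] q7 -0.08
```

View pics/w1.png

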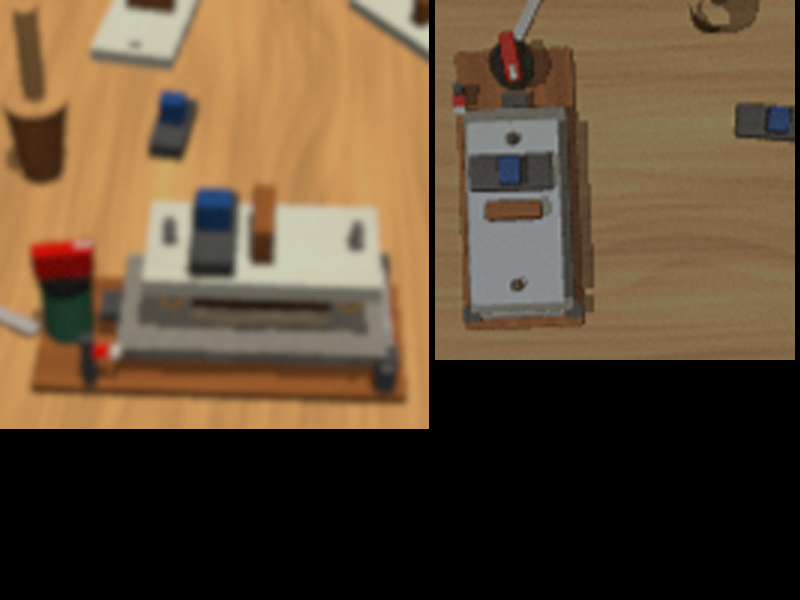

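Weight A stands flat between pin and handle. Now the second one.

```bash
python3 - <<'E'
from w import *
weight([.6175,-.3113,-.093],-.042)
move_j(HOME)
S=look("side");T=look("top")
for z in(.042,-.042): locate("weight1",MODEL["weight"],[.513+z,-.008,.15],.127,0.,maxpx=15)
C=np.zeros((600,800,3),np.uint8);a=cv2.resize(S[180:290,220:350],None,fx=3.3,fy=3.3,interpolation=2);b=cv2.resize(T[150:270,230:310],None,fx=4.5,fy=4.5,interpolation=2);C[:a.shape[0],:a.shape[1]]=a;C[:b.shape[0],435:435+b.shape[1]]=b
cv2.imwrite("pics/w2.png",C);st("")
E
```

```text
at 88.4 op 0.0499 p [ 0.6184 -0.3117  0.0452] F [-0.1  0.4  0.5] q7 -1.26
closed 88.7 op 0.0228 p [ 0.6186 -0.3121  0.0459] F [-0.6 -0.9  6.3] q7 -1.26
lift 90.6 op 0.0227 p [ 0.6172 -0.3111  0.299 ] F [ 0.3 -0.4 -4.6] q7 -1.25
over 91.9 op 0.0231 p [ 0.4714 -0.0087  0.3002] F [ 0.5 -1.3 -4.9] q7 -1.68
down True 93.5 op 0.0232 p [ 0.4704 -0.0075  0.1727] F [-1.2 -0.2  7.8] q7 -1.7
clear 94.8 op 0.0399 p [ 0.47   -0.0076  0.2991] F [-0.5 -0.1 -0.1] q7 -1.68
weight1 [('top', [0.5569, -0.005, 0.0051], np.float64(0.033)), ('side', [0.5531, -0.0048, 0.0308], np.float64(0.04))]
weight1 [('side', [0.4687, -0.0037, 0.0064], np.float64(0.043))]
 97.5 op 0.04 p [ 0.2609 -0.5681  0.2457] F [ 0.5  0.3 -0.1] q7 -0.08
```

View pics/w2.png

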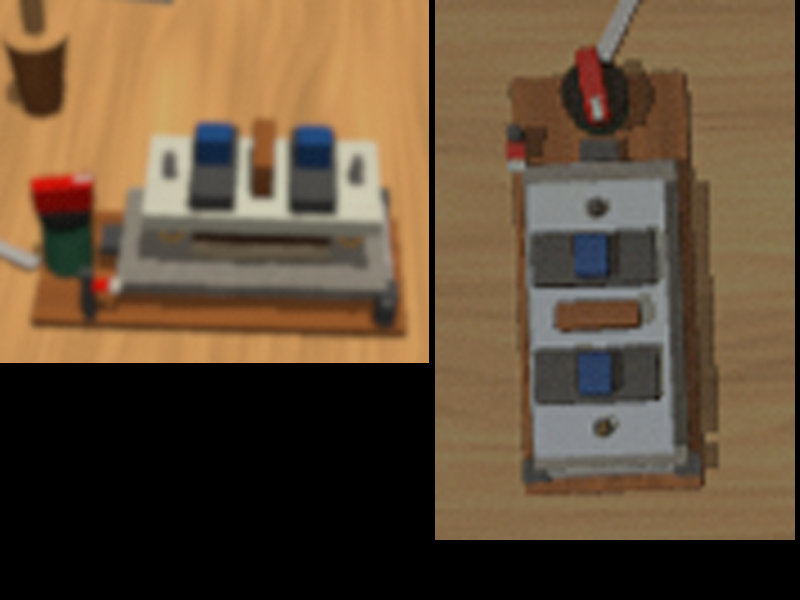

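Both weights stand flat on either side of the handle (top crop at (595,258) and (597,374)). Both pins show through the plate, and the arm is clear of the press. I'm handing it in.

```bash
python3 -c "
from workcell import *
print(finish_job(),observe()['clock'])"
```

```text
the job is handed in; nothing more can be done
the job is handed in; nothing more can be done
```

The job is done and handed in at about 98 s of the 210 s allowed. `finish_job()` gives no verdict.

- **Bed:** I turned the red knob 2.5 rad clockwise. Touching the bed's face at two points gave 55.3 mm at the middle and 55.5 mm near the knob, a tilt of about 0.002 rad. The pointer stands level with the red mark.
- **Boards:** Three were there (cream, dark brown, and one brown or reddish). They are stacked flat between the pins. In the top picture the stack is within about 1 mm of centre along the bed. The fits put the first board about 0.015 rad off the bed's angle and up to 2.5 mm off centre across it, but by eye it sat centred.
- **Plate:** The one nearest the base went down level over both pins and rests on the boards. It touched at the height expected for three boards, and both pins show through it.
- **Weights:** Both stand flat, one on each side of the handle. One had been knocked about 25 mm aside beforehand, so I found it again before picking it up.
- **Knives and mallet:** I did not touch them.

**Where the checks disagreed:**
- The two cameras disagreed by 3 to 6 mm in x throughout. I used values between them, checked once against the fingertip's known position.
- In the last check, the top camera reported only one of the two weights, though both are plain in the picture.
- The fits of the first weight differ in angle by about 0.025 rad between the cameras.
- I did not check the plate's fit again after the second weight, except by eye.

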